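# Press the proud relay home and start the board test

## Task

One of the four relays on the circuit board is not plugged in all the way and stands higher than its neighbours: with your fingertips press it gently down until it is fully home, then press the long bar-shaped key on the tester's box all the way down to start the test, let it come up again and withdraw. Only press, do not grip or pull anything out, and leave the other relays, the round and square keys and the loose things on the bench alone.

Things in the scene. Friction and masses are not known exactly. Their poses are not given: they have to be found in the camera images.
- chassis: open grey chassis, 170 x 280 mm, walls 34 mm high, fixed on the bench, with a green circuit board in it. Origin at the centre of its underside, on the bench; z up. Four black relay sockets (42 x 34 mm, tops 28 mm above the bench) stand in one row along its y axis, at y = -93, -31, 31 and 93 mm, x = 0; the other parts on the board are lower than the relays
- relay_proud (a joint): how far the relay that is not fully plugged in stands above its home position, m: 0 fully home, 0.011 to 0.014 at the start. It slides straight up and down with about 6 N of friction, stays where it is left, and meets a firm stop when home. It comes out if pulled up. Do not push it with more than 40 N
- relay_proud_top (a point): centre of the top face of the relay that stands proud of its socket: a white plug-in relay, case 36 mm (along the chassis x) x 28 mm (along the chassis y) x 40 mm high. Which of the four sockets it is in varies. Its top is 68 mm above the bench when home, 79 to 82 mm at the start, so it is 11 to 14 mm higher than the other three
- test_box: white box of the board tester, 100 x 190 x 50 mm high, fixed on the bench, turned up to 0.5 rad. Origin at the centre of its underside; z up. Three black keys stick up from its top in one row along its y axis, at y = -60, 0 and 60 mm, x = 0, in an order that varies: a long bar, a round and a square one
- key_bar (a joint): how far the bar key is pressed, m: 0 at rest, 0.006 fully down. Its spring needs about 5 N for full travel (do not push with more than 40 N) and lifts it again when let go
- key_bar_top (a point): the long bar-shaped key, 44 mm (along the box's x) x 18 mm: the one that starts the test. The point is the centre of the key's top face, 60 mm above the bench, 10 mm above the box's top; it sinks with the key
- key_round_top (a point): the round key, 22 mm in diameter, to be left alone. The point is the centre of the key's top face, 60 mm above the bench, 10 mm above the box's top; it sinks with the key
- key_square_top (a point): the square key, 20 x 20 mm, to be left alone. The point is the centre of the key's top face, 60 mm above the bench, 10 mm above the box's top; it sinks with the key
- key_round (a joint): how far the round key is pressed, m: 0 at rest; same spring and travel as the bar key
- key_square (a joint): how far the square key is pressed, m: 0 at rest; same spring and travel as the bar key
- spare_relay: a loose spare relay lying on its side on the bench mat beyond the work, case 36 x 40 x 28 mm high, pins to its +y. Origin at the centre of its underside. Leave it alone
- screwdriver: a screwdriver, 200 mm long, handle 26 mm thick, lying on the bench mat beyond the work, its axis along its own x, handle to -x, origin at the middle of its underside. Leave it alone
- parts_tray: an empty black parts tray, 80 x 120 x 35 mm, on the bench mat beyond the work. Origin at the centre of its underside. Leave it alone
- relay_b_top (a point): a seated relay, same case as relay_proud, standing in another socket of the same row; its top is 68 mm above the bench. The point is the centre of its top face. Leave it alone
- relay_b (a joint): how far this seated relay stands above its home position, m: 0 fully home, at the start and to the end
- relay_c_top (a point): a seated relay, same case as relay_proud, standing in another socket of the same row; its top is 68 mm above the bench. The point is the centre of its top face. Leave it alone
- relay_c (a joint): how far this seated relay stands above its home position, m: 0 fully home, at the start and to the end
- relay_d_top (a point): a seated relay, same case as relay_proud, standing in another socket of the same row; its top is 68 mm above the bench. The point is the centre of its top face. Leave it alone
- relay_d (a joint): how far this seated relay stands above its home position, m: 0 fully home, at the start and to the end

How it is judged:
By the outcome, as a careful person would: the job done as asked, in the order asked, and still so for the second after the job is handed in, with the robot touching nothing.
It also fails if it takes over 40 s, if anything falls off the work surface, if the arm or the gripper's body presses on something with over 40 N, if the wrist force passes 120 N, or if a joint passes its speed limit or range.

## Robot

A 6-joint arm with a two-finger parallel gripper is mounted at the origin on the work surface. World frame = base frame: x ahead of the robot, y to its left, z up, the work surface at z = 0. Lengths are in mm, angles in rad, forces in N, time in s.
With the tool pointing down it reaches from about 275 to 1000 mm from the base axis. Payload 8.4 kg.
Tool frame: the origin (TCP) lies at the very end of the fingers, on their centre line; the grasp point (between the pads) lies 19 mm behind it; z points along the fingers, y is the line along which they close (so a half turn about z gives the same grasp; the last joint's range is limited). The gripper opens to 85 mm and grips with 20 to 120 N. Pads are 22 mm wide; open, the fingers measure 114 mm over their backs; the gripper's body (76 mm by 85 mm) begins 54 mm behind the grasp point. The pads swing forward as they close: fully open they stand 13 mm farther back than shut.
Start: joints at [-1.259, 0.353, 1.633, -0, 1.155, -0.002], TCP at [192.921, -594.483, 231.281] pointing down, gripper open.
Joint ranges: [-2.63, 2.63], [-0.92, 2.1], [0.06, 2.66], [-1.3, 4.44], [0, 2.69], [-3.02, 3.02]. Speed limits (rad/s): [2.22, 2.22, 2.79, 3.14, 3.14, 3.14].

## Interface

Orientations are given as [roll, pitch, yaw] about the fixed x, y, z axes, in that order (R = Rz(yaw) Ry(pitch) Rx(roll)).
In Python, from rig import r, vision gives the robot as it stands. The module is installed in compiled form; this text tells all that it offers.
- The arm moves only by the tool play_rows, never from a script. Its argument "steps" is a list of rows, each an object with "delta_pos": the shift along the tool's x, y, z in cm, a list of three; "yaw": the turn about the tool's z in rad; "jaw": the opening in per cent of the stroke, from 0 (shut) to 100 (fully open). A call has exactly 8 rows; each row is the pose to reach, as a shift and turn from the pose commanded when the call began, along the tool's axes at that moment; what a row does not reach only later rows make up. A row lasts 1/10 s, in which the tool goes at most 50 mm and 8.59 degrees, less where a joint would pass 70% of its speed; a pose out of reach is approached as far as the arm can. A call with a gripper value outside its range is refused whole. The fingers move at their own pace and stop on an object; "grip_force" is the grip in N (left out, the last holds). Time passes only in rows, so rows that repeat a pose let the fingers close, or fill a call up. It gives the time, the measured TCP pose, the force, the opening and the grip force at its end, in the units of the state.
- r.sense(): the state, without advancing time (a new reading comes with each control period).
- vision.grab_frame(name): name is "scene" or "top"; returns (picture, depth): 400x640x3 uint8, red, green, blue; 400x640 float32, mm along the optical axis (not along the pixel's ray), 0 where there is no reading.
- vision.calibration(name): a dict with "mtx" (3x3 intrinsics, pixels), "extrinsics" (4x4, takes a point from camera to world coordinates). Camera axes: x right, y down, z forward; pixel columns grow to the right and rows downward; lengths in mm; the calibration is good to about 2 mm. A picture is of the moment at which its call begins. calibration takes no time and is no camera call.
- r.sign_off(): hands the job in; it is judged then, once.
Trained networks look in the newest picture that a camera, given by its name, has taken for a name from the list of things; names that differ only in an ending like _2 or _b are one class to them, and where a whole thing is asked for, a point or a joint stands for the part that bears it (a point fixed in the world has none). Each returns a list of dicts, best first, with "conf" (0 to 1); they miss things now and then, are a little off and sometimes report something else, mostly with a low value. They report only what shows in the picture. A call takes as long as a camera call.
- vision.cut_out(camera, thing): "region" (400x640 bool, what is visible of it) and "uv" ([column, row] in pixels, amid what is visible of it).
- vision.landmark_of(camera, thing): "uv" ([column, row] in pixels: a listed point, or the origin of a listed thing).
The state is a dict: "clock": time; "qpos": joint angles; "qvel": joint speeds; "joint_efforts": joint torques, N m; "eef_pos": TCP position; "tcp_rot": TCP orientation; "contact_force": force on the tool from outside, world axes, zero at the start; "wrist_torque": the same for the moment, N m; "opening": opening from 0.0 (shut) to 1.0 (fully open); "grasp_force": force on a finger pad.
Only numpy, scipy, OpenCV 4.12 (cv2) and the standard library are available. Lean on these libraries where they do the work, as an engineer would, in place of code of your own. Each camera call takes 0.05 s, during which the arm holds its last target. There are 200 camera calls.

## Working session

There is one attempt and no reset: what is moved stays moved. The work goes in short steps, Python scripts to look and compute and a tool call to move; the robot and the scene stay as the last step left them, time stands still between calls to the robot, and variables do not carry over. Pictures are saved under pics/ and viewed, at most 10 in all, crops included, and the job is handed in when it is done.

Besides the shell and the picture viewer there is one more tool, called after "Request:" as name(argument=value, ...) on one line, values as JSON. play_rows: Moves the arm, as the interface text tells. Its arguments: {"type":"object","properties":{"steps":{"type":"array"},"grip_force":{"type":"number"}},"required":["steps"]}

```bash
mkdir -p pics; cat > h.py <<'E'
import numpy as np, cv2
from rig import r, vision
def w(cam,uv,d):
    c=vision.calibration(cam);K=np.array(c["mtx"]);T=np.array(c["extrinsics"])
    p=np.linalg.inv(K)@[uv[0],uv[1],1]*d
    return (T@[*p,1])[:3]
def wz(cam,uv,z):
    c=vision.calibration(cam);T=np.array(c["extrinsics"])
    d=T[:3,:3]@np.linalg.inv(np.array(c["mtx"]))@[uv[0],uv[1],1]
    return T[:3,3]+d*(z-T[2,3])/d[2]
E
python3 - <<'E'
from h import *
for cam in("top","scene"):
    im,d=vision.grab_frame(cam); cv2.imwrite(f"pics/{cam}0.png",im[:,:,::-1]); np.save(f"{cam}.npy",d)
    for t in("relay_proud_top","relay_b_top","key_bar_top","key_round_top","key_square_top","chassis","test_box"):
        for o in vision.landmark_of(cam,t)[:4]:
            u=o["uv"];dd=d[int(round(u[1])),int(round(u[0]))]
            print(cam,t,round(o["conf"],2),np.round(u,1),np.round(w(cam,u,dd),1))
print(r.sense())
E
```

```text
top relay_proud_top 0.75 [238.8 253.8] [480.5 197.   82.2]
top relay_b_top 0.81 [203.4 255.5] [478.4 274.3  67. ]
top key_bar_top 0.49 [459.2 256.4] [ 467.3 -254.5   60.4]
top key_round_top 0.64 [491.5 247.6] [ 484.1 -322.2   60.5]
top key_square_top 0.42 [432.4 265.5] [ 449.8 -198.5   59.4]
top chassis 0.67 [229.7 254.7] [479.1 216.1  79.9]
top test_box 0.83 [451.2 254.8] [ 470.8 -241.    52.3]
scene relay_proud_top 0.69 [330.7 130.4] [488.8 202.1  82.4]
scene relay_b_top 0.71 [338.4 121.9] [482.4 256.3  69.3]
scene relay_b_top 0.64 [214.4 263.1] [ 472.4 -265.2   60.8]
scene key_bar_top 0.44 [217.8 259.5] [ 471.9 -254.2   59. ]
scene key_round_top 0.59 [202.4 287.1] [ 487.7 -320.3   60.4]
scene key_round_top 0.21 [226.5 236.1] [ 449.8 -198.4   59.7]
scene key_square_top 0.53 [227.7 235.5] [ 452.4 -196.6   61.8]
scene chassis 0.67 [332.  141.5] [496.6 196.   49.9]
scene test_box 0.91 [221.2 273.7] [ 495.5 -274.    49.4]
{'clock': 0.8, 'qpos': array([-1.25937343e+00,  3.52965090e-01,  1.63336677e+00, -3.97725542e-05,
        1.15518779e+00, -2.39423364e-03]), 'qvel': array([-0.00185152,  0.00063922,  0.00206548, -0.00112227, -0.00103713,
        0.00155311]), 'joint_efforts': array([-2.29790661e-03, -6.05114293e+01, -3.42431152e+01, -7.89032174e-05,
        1.20412118e-03,  1.25656652e-05]), 'eef_pos': array([ 192.93252465, -594.50617645,  231.31703017]), 'tcp_rot': array([3.14151974e+00, 3.65625977e-05, 3.13833185e-01]), 'contact_force': array([-1.05597844,  0.00600199, -0.55619206]), 'wrist_torque': array([0.02778478, 0.02472088, 0.02632701]), 'grasp_force': 0.0, 'opening': 0.9985607576605531}
```

```bash
python3 - <<'E'
import cv2,numpy as np
im=cv2.imread("pics/top0.png")
a=cv2.resize(im[200:310,140:320],None,fx=4,fy=4,interpolation=cv2.INTER_CUBIC)
cv2.imwrite("pics/a.png",a)
a=cv2.resize(im[200:310,390:550],None,fx=4,fy=4,interpolation=cv2.INTER_CUBIC)
cv2.imwrite("pics/b.png",a)
from h import *
d=np.load("top.npy")
v,u=np.mgrid[200:310,140:320]
P=np.array([w("top",(x,y),d[y,x]) for x,y in zip(u.ravel(),v.ravel())])
for lo,hi in((75,90),(63,73)):
    m=((P[:,2]>lo)&(P[:,2]<hi)).reshape(v.shape).astype(np.uint8)
    n,l,s,c=cv2.connectedComponentsWithStats(m)
    for i in range(1,n):
        if s[i,4]>30:
            q=P[(l==i).ravel()];x,y,ww,hh,ar=s[i];print(lo,s[i],c[i]+[140,200],q.mean(0).round(1),q.min(0).round(),q.max(0).round(), cv2.minAreaRect(q[:,:2].astype(np.float32)))
v,u=np.mgrid[200:310,390:550]
P=np.array([w("top",(x,y),d[y,x]) for x,y in zip(u.ravel(),v.ravel())])
m=((P[:,2]>56)&(P[:,2]<66)).reshape(v.shape).astype(np.uint8)
n,l,s,c=cv2.connectedComponentsWithStats(m)
for i in range(1,n):
    if s[i,4]>10:
        q=P[(l==i).ravel()];print('key',s[i],q.mean(0).round(1),cv2.minAreaRect(q[:,:2].astype(np.float32)))
E
```

```text
Traceback (most recent call last):
  File "h.py", line 4, in w
    c=vision.calibration(cam);K=np.array(c["mtx"]);T=np.array(c["extrinsics"])
ValueError: time passes only in moves, steps and waits
```

View pics/top0.png

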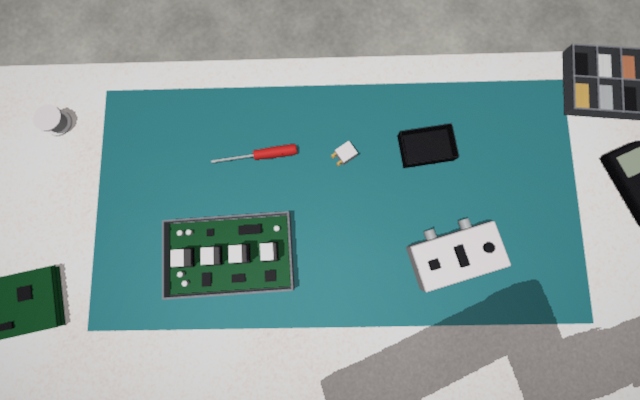

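View pics/scene0.png

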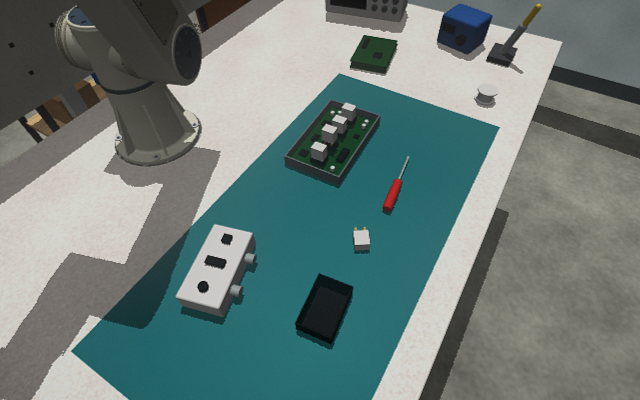

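The top view shows relays at columns 180, 208, 236 and 267 (row ~253), with the bar key at (462,256), round at (489,247) and square at (434,265). The networks agree that the relay at (238,254) stands proud. I'll cache the calibration and refine with the depth image.

```bash
sed -i 's/^from rig.*/&\nfrom functools import lru_cache\n@lru_cache\ndef cal(n): return vision.calibration(n)/; s/c=vision.calibration(cam)/c=cal(cam)/' h.py
python3 - <<'E'
from h import *
d=np.load("top.npy")
def comps(c0,c1,lo,hi,mn):
    v,u=np.mgrid[200:310,c0:c1]
    P=np.array([w("top",(x,y),d[y,x]) for x,y in zip(u.ravel(),v.ravel())])
    m=((P[:,2]>lo)&(P[:,2]<hi)).reshape(v.shape).astype(np.uint8)
    n,l,s,c=cv2.connectedComponentsWithStats(m)
    for i in range(1,n):
        if s[i,4]>mn:
            q=P[(l==i).ravel()];print(lo,s[i,4],(c[i]+[c0,200]).round(1),q.mean(0).round(1),*np.round(np.hstack(cv2.minAreaRect(q[:,:2].astype(np.float32))),1))
comps(140,320,75,90,30);comps(140,320,63,73,30)
comps(390,550,56,66,10);comps(390,550,46,54,500)
comps(140,320,30,38,60)
E
```

```text
75 249 [235.5 252.9] [482.4 204.   81.4] 482.5 204.2 35.6 27.4 3.8
63 240 [266.8 250.7] [485.9 142.6  67.8] 485.7 143.0 35.6 28.1 3.7
63 240 [207.4 255.1] [479.1 265.9  67.6] 479.3 266.5 35.7 27.7 3.5
63 245 [177.5 257.2] [475.9 328.   67.8] 476.1 327.9 35.7 28.8 3.2
56 91 [489.7 246.7] [ 486.1 -318.9   59.9] 486.4 -319.6 20.5 18.6 87.7
56 196 [462.3 255.2] [ 469.6 -261.    60.1] 469.6 -261.3 43.7 18.3 16.4
56 98 [434.8 263.6] [ 453.5 -203.5   59.8] 453.2 -203.8 20.0 20.3 17.3
46 3926 [460.1 255.6] [ 469.1 -260.3   50. ] 469.5 -261.4 99.7 189.7 15.9
30 914 [221.1 255.7] [478.3 247.4  33.7] 480.9 236.4 170.1 281.4 2.9
```

Relay target is (482.4, 204.0, top 81.4) and bar key is (469.6, −261.2, 60.1). I'll shut the fingers and travel to above the relay.

Request:
play_rows(steps=[{"delta_pos": [2.6, -3.3, 0], "yaw": 0, "jaw": 0}, {"delta_pos": [5.6, -7.1, 0], "yaw": 0, "jaw": 0}, {"delta_pos": [8.6, -11, 0], "yaw": 0, "jaw": 0}, {"delta_pos": [11.6, -14.9, 0], "yaw": 0, "jaw": 0}, {"delta_pos": [14.6, -18.7, 0], "yaw": 0, "jaw": 0}, {"delta_pos": [17.6, -22.6, 0], "yaw": 0, "jaw": 0}, {"delta_pos": [20.6, -26.4, 0], "yaw": 0, "jaw": 0}, {"delta_pos": [23.6, -30.3, 0], "yaw": 0, "jaw": 0}])

```text
clock: 1.6
eef_pos: [324.2, -231.8, 231.6]
tcp_rot: [3.141, -0.001, 0.313]
contact_force: [1.3, 0.4, 0.7]
opening: 0.003
grasp_force: 0.0
```

Request:
play_rows(steps=[{"delta_pos": [3, -3.8, 0], "yaw": 0, "jaw": 0}, {"delta_pos": [6, -7.7, 0], "yaw": 0, "jaw": 0}, {"delta_pos": [9, -11.5, 0], "yaw": 0, "jaw": 0}, {"delta_pos": [12, -15.4, 0], "yaw": 0, "jaw": 0}, {"delta_pos": [15, -19.2, 0], "yaw": 0, "jaw": 0}, {"delta_pos": [18, -23.1, 0], "yaw": 0, "jaw": 0}, {"delta_pos": [20.5, -26.3, 0], "yaw": 0, "jaw": 0}, {"delta_pos": [22, -28.2, 0], "yaw": 0, "jaw": 0}])

```text
clock: 2.4
eef_pos: [447.0, 105.6, 231.6]
tcp_rot: [-3.141, -0.001, 0.316]
contact_force: [0.6, -0.2, 0.7]
opening: -0.002
grasp_force: 0.0
```

```bash
cat > go.py <<'E'
import sys
from h import *
s=r.sense();p=s["eef_pos"];t=np.array([float(a) for a in sys.argv[1:4]])
y=s["tcp_rot"][2];c,n=np.cos(y),np.sin(y);d=t-p
print("t",s["clock"],"p",p.round(1),"rot",s["tcp_rot"].round(3),"F",s["contact_force"].round(1),"open",round(s["opening"],3),"j6",s["qpos"][5].round(2))
print("delta cm",np.round([(d[0]*c+d[1]*n)/10,(d[0]*n-d[1]*c)/10,-d[2]/10],2))
E
python3 go.py 482.4 204 110
```

```text
t 2.4 p [447.  105.6 231.6] rot [-3.141e+00 -1.000e-03  3.160e-01] F [ 0.6 -0.2  0.7] open -0.002 j6 1.48
delta cm [ 6.42 -8.25 12.16]
```

Request:
play_rows(steps=[{"delta_pos": [2.2, -2.8, 0], "yaw": 0, "jaw": 0}, {"delta_pos": [4.4, -5.7, 0], "yaw": 0, "jaw": 0}, {"delta_pos": [6, -7.7, 2], "yaw": 0, "jaw": 0}, {"delta_pos": [6.4, -8.25, 5], "yaw": 0, "jaw": 0}, {"delta_pos": [6.4, -8.25, 8], "yaw": 0, "jaw": 0}, {"delta_pos": [6.4, -8.25, 10.5], "yaw": 0, "jaw": 0}, {"delta_pos": [6.4, -8.25, 12], "yaw": 0, "jaw": 0}, {"delta_pos": [6.4, -8.25, 12], "yaw": 0, "jaw": 0}])

```text
clock: 3.2
eef_pos: [480.1, 200.4, 109.4]
tcp_rot: [3.141, 0.004, 0.314]
contact_force: [0.5, 0.4, 0.6]
opening: -0.0
grasp_force: 0.0
```

```bash
python3 go.py 482.4 204 84; python3 - <<'E'
from h import *
im,d=vision.grab_frame("scene"); cv2.imwrite("pics/s1.png",cv2.resize(im[40:200,240:420,::-1],None,fx=4,fy=3.7))
E
```

```text
t 3.2 p [480.1 200.4 109.4] rot [3.141 0.004 0.314] F [0.5 0.4 0.6] open -0.0 j6 1.65
delta cm [ 0.33 -0.27  2.54]
```

View pics/s1.png

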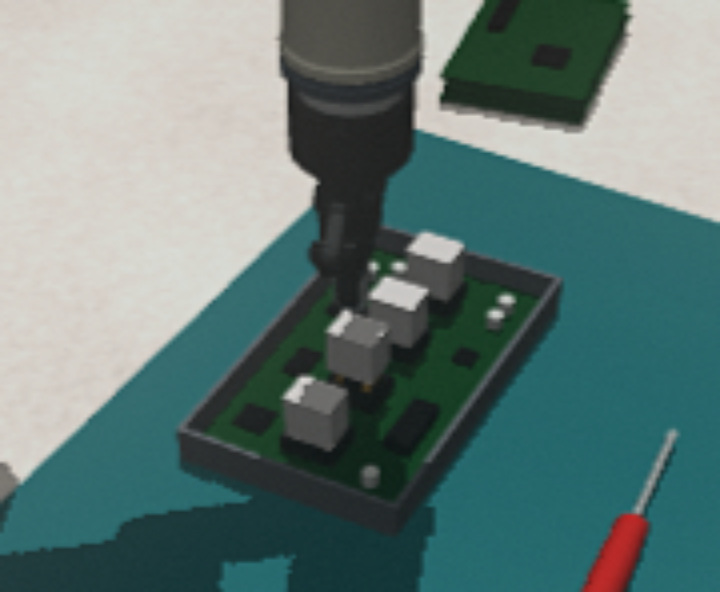

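The third relay (crop pixel ~(358,345)) shows pins below its case, so it is the proud one, with the fingertips hovering over it. Now I'll descend to just above it.

Request:
play_rows(steps=[{"delta_pos": [0.1, 0, 0.5], "yaw": 0, "jaw": 0}, {"delta_pos": [0.1, 0, 1.0], "yaw": 0, "jaw": 0}, {"delta_pos": [0.1, 0, 1.5], "yaw": 0, "jaw": 0}, {"delta_pos": [0.1, 0, 1.9], "yaw": 0, "jaw": 0}, {"delta_pos": [0.1, 0, 2.2], "yaw": 0, "jaw": 0}, {"delta_pos": [0.1, 0, 2.2], "yaw": 0, "jaw": 0}, {"delta_pos": [0.1, 0, 2.2], "yaw": 0, "jaw": 0}, {"delta_pos": [0.1, 0, 2.2], "yaw": 0, "jaw": 0}])

```text
clock: 4.05
eef_pos: [482.6, 201.3, 89.4]
tcp_rot: [-3.142, -0.0, 0.314]
contact_force: [0.2, 1.0, -0.1]
opening: -0.002
grasp_force: 0.0
```

```bash
python3 go.py 482.4 204 68
```

```text
t 4.05 p [482.6 201.3  89.4] rot [-3.142 -0.     0.314] F [ 0.2  1.  -0.1] open -0.002 j6 1.65
delta cm [ 0.07 -0.26  2.14]
```

Request:
play_rows(steps=[{"delta_pos": [0.1, -0.25, 0.2], "yaw": 0, "jaw": 0}, {"delta_pos": [0.1, -0.25, 0.5], "yaw": 0, "jaw": 0}, {"delta_pos": [0.1, -0.25, 0.8], "yaw": 0, "jaw": 0}, {"delta_pos": [0.1, -0.25, 1.1], "yaw": 0, "jaw": 0}, {"delta_pos": [0.1, -0.25, 1.4], "yaw": 0, "jaw": 0}, {"delta_pos": [0.1, -0.25, 1.65], "yaw": 0, "jaw": 0}, {"delta_pos": [0.1, -0.25, 1.8], "yaw": 0, "jaw": 0}, {"delta_pos": [0.1, -0.25, 1.8], "yaw": 0, "jaw": 0}])

```text
clock: 4.85
eef_pos: [482.7, 204.0, 71.1]
tcp_rot: [-3.141, -0.0, 0.314]
contact_force: [0.2, 0.3, 0.6]
opening: 0.002
grasp_force: 0.4
```

Request:
play_rows(steps=[{"delta_pos": [0, 0, 0.05], "yaw": 0, "jaw": 0}, {"delta_pos": [0, 0, 0.1], "yaw": 0, "jaw": 0}, {"delta_pos": [0, 0, 0.15], "yaw": 0, "jaw": 0}, {"delta_pos": [0, 0, 0.2], "yaw": 0, "jaw": 0}, {"delta_pos": [0, 0, 0.22], "yaw": 0, "jaw": 0}, {"delta_pos": [0, 0, 0.24], "yaw": 0, "jaw": 0}, {"delta_pos": [0, 0, 0.26], "yaw": 0, "jaw": 0}, {"delta_pos": [0, 0, 0.28], "yaw": 0, "jaw": 0}])

```text
clock: 5.65
eef_pos: [482.7, 204.0, 68.7]
tcp_rot: [-3.141, -0.0, 0.314]
contact_force: [-0.3, 0.2, 5.9]
opening: 0.002
grasp_force: 2.7
```

Request:
play_rows(steps=[{"delta_pos": [0, 0, 0.02], "yaw": 0, "jaw": 0}, {"delta_pos": [0, 0, 0.04], "yaw": 0, "jaw": 0}, {"delta_pos": [0, 0, 0.05], "yaw": 0, "jaw": 0}, {"delta_pos": [0, 0, 0.06], "yaw": 0, "jaw": 0}, {"delta_pos": [0, 0, 0.07], "yaw": 0, "jaw": 0}, {"delta_pos": [0, 0, 0.08], "yaw": 0, "jaw": 0}, {"delta_pos": [0, 0, 0.08], "yaw": 0, "jaw": 0}, {"delta_pos": [0, 0, 0.08], "yaw": 0, "jaw": 0}])

```text
clock: 6.45
eef_pos: [482.7, 204.0, 68.0]
tcp_rot: [-3.141, -0.0, 0.314]
contact_force: [-1.7, 0.1, 6.8]
opening: -0.003
grasp_force: 3.7
```

Request:
play_rows(steps=[{"delta_pos": [0, 0, 0.01], "yaw": 0, "jaw": 0}, {"delta_pos": [0, 0, 0.02], "yaw": 0, "jaw": 0}, {"delta_pos": [0, 0, 0.03], "yaw": 0, "jaw": 0}, {"delta_pos": [0, 0, 0.04], "yaw": 0, "jaw": 0}, {"delta_pos": [0, 0, 0.04], "yaw": 0, "jaw": 0}, {"delta_pos": [0, 0, 0.04], "yaw": 0, "jaw": 0}, {"delta_pos": [0, 0, 0.04], "yaw": 0, "jaw": 0}, {"delta_pos": [0, 0, 0.04], "yaw": 0, "jaw": 0}])

```text
clock: 7.25
eef_pos: [482.8, 204.0, 68.0]
tcp_rot: [-3.141, -0.0, 0.314]
contact_force: [-2.8, -0.6, 11.1]
opening: -0.004
grasp_force: 6.1
```

The force is climbing while z stays at 68.0, so it is on the stop. I'll push slightly more to be sure, then lift.

Request:
play_rows(steps=[{"delta_pos": [0, 0, 0.02], "yaw": 0, "jaw": 0}, {"delta_pos": [0, 0, 0.04], "yaw": 0, "jaw": 0}, {"delta_pos": [0, 0, 0.05], "yaw": 0, "jaw": 0}, {"delta_pos": [0, 0, 0.05], "yaw": 0, "jaw": 0}, {"delta_pos": [0, 0, 0.05], "yaw": 0, "jaw": 0}, {"delta_pos": [0, 0, 0.05], "yaw": 0, "jaw": 0}, {"delta_pos": [0, 0, 0.05], "yaw": 0, "jaw": 0}, {"delta_pos": [0, 0, 0.05], "yaw": 0, "jaw": 0}])

```text
clock: 8.05
eef_pos: [482.8, 204.1, 67.9]
tcp_rot: [-3.141, -0.001, 0.314]
contact_force: [-3.8, -1.6, 18.4]
opening: 0.004
grasp_force: 9.0
```

Request:
play_rows(steps=[{"delta_pos": [0, 0, -0.3], "yaw": 0, "jaw": 0}, {"delta_pos": [0, 0, -1], "yaw": 0, "jaw": 0}, {"delta_pos": [0, 0, -2.5], "yaw": 0, "jaw": 0}, {"delta_pos": [0, 0, -5], "yaw": 0, "jaw": 0}, {"delta_pos": [0, 0, -7], "yaw": 0, "jaw": 0}, {"delta_pos": [0.7, 3, -8], "yaw": 0, "jaw": 0}, {"delta_pos": [0.7, 7, -8], "yaw": 0, "jaw": 0}, {"delta_pos": [0.7, 11, -8], "yaw": 0, "jaw": 0}])

```text
clock: 8.85
eef_pos: [523.9, 100.6, 147.5]
tcp_rot: [3.141, -0.001, 0.315]
contact_force: [0.3, 1.0, -0.1]
opening: -0.0
grasp_force: 0.0
```

```bash
python3 go.py 469.6 -261.2 90
```

```text
t 8.85 p [523.9 100.6 147.5] rot [ 3.141e+00 -1.000e-03  3.150e-01] F [ 0.3  1.  -0.1] open -0.0 j6 1.44
delta cm [-16.38  32.72   5.75]
```

Request:
play_rows(steps=[{"delta_pos": [-1.9, 3.8, 0], "yaw": 0, "jaw": 0}, {"delta_pos": [-3.8, 7.6, 0], "yaw": 0, "jaw": 0}, {"delta_pos": [-5.7, 11.4, 0], "yaw": 0, "jaw": 0}, {"delta_pos": [-7.6, 15.2, 0], "yaw": 0, "jaw": 0}, {"delta_pos": [-9.5, 19, 0], "yaw": 0, "jaw": 0}, {"delta_pos": [-11.4, 22.8, 0], "yaw": 0, "jaw": 0}, {"delta_pos": [-13.3, 26.6, 0], "yaw": 0, "jaw": 0}, {"delta_pos": [-14.8, 29.5, 0], "yaw": 0, "jaw": 0}])

```text
clock: 9.65
eef_pos: [472.9, -227.1, 147.0]
tcp_rot: [3.141, -0.0, 0.313]
contact_force: [1.1, -0.6, -0.2]
opening: 0.002
grasp_force: 0.0
```

Request:
play_rows(steps=[{"delta_pos": [-1, 2, 0], "yaw": 0, "jaw": 0}, {"delta_pos": [-1.6, 3.2, 1], "yaw": 0, "jaw": 0}, {"delta_pos": [-1.6, 3.2, 2.5], "yaw": 0, "jaw": 0}, {"delta_pos": [-1.6, 3.2, 4], "yaw": 0, "jaw": 0}, {"delta_pos": [-1.6, 3.2, 5.5], "yaw": 0, "jaw": 0}, {"delta_pos": [-1.6, 3.2, 6], "yaw": 0, "jaw": 0}, {"delta_pos": [-1.6, 3.2, 6], "yaw": 0, "jaw": 0}, {"delta_pos": [-1.6, 3.2, 6], "yaw": 0, "jaw": 0}])

```text
clock: 10.45
eef_pos: [468.4, -260.1, 87.0]
tcp_rot: [3.141, -0.0, 0.314]
contact_force: [0.4, -0.4, 0.6]
opening: 0.003
grasp_force: 0.0
```

```bash
python3 go.py 469.6 -261.2 60; python3 - <<'E'
from h import *
im,d=vision.grab_frame("scene"); cv2.imwrite("pics/s2.png",np.vstack([cv2.resize(im[200:340,130:310,::-1],(540,290)),cv2.resize(im[80:200,250:430,::-1],(540,300))]))
E
```

```text
t 10.45 p [ 468.4 -260.1   87. ] rot [ 3.141 -0.     0.314] F [ 0.4 -0.4  0.6] open 0.003 j6 0.75
delta cm [0.07 0.14 2.7 ]
```

View pics/s2.png

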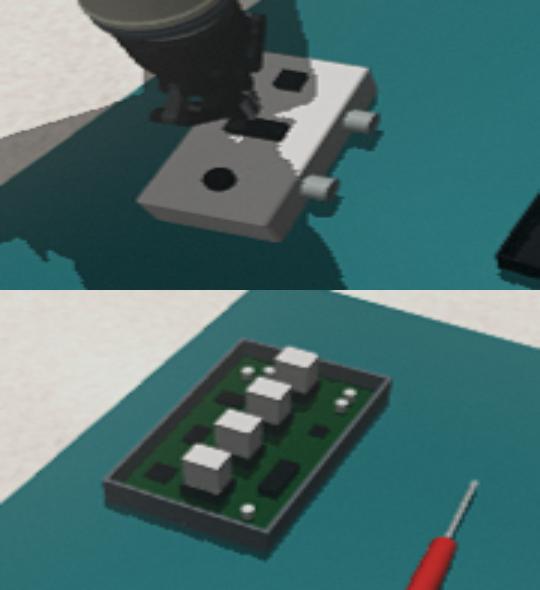

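All four relays are now level (lower half), and the fingertips hang over the bar key (~(255,128) in the crop). Pressing the bar next.

Request:
play_rows(steps=[{"delta_pos": [0.1, 0.1, 0.6], "yaw": 0, "jaw": 0}, {"delta_pos": [0.1, 0.1, 1.2], "yaw": 0, "jaw": 0}, {"delta_pos": [0.1, 0.1, 1.8], "yaw": 0, "jaw": 0}, {"delta_pos": [0.1, 0.1, 2.3], "yaw": 0, "jaw": 0}, {"delta_pos": [0.1, 0.1, 2.6], "yaw": 0, "jaw": 0}, {"delta_pos": [0.1, 0.1, 2.8], "yaw": 0, "jaw": 0}, {"delta_pos": [0.1, 0.1, 3.0], "yaw": 0, "jaw": 0}, {"delta_pos": [0.1, 0.1, 3.1], "yaw": 0, "jaw": 0}])

```text
clock: 11.3
eef_pos: [469.1, -260.7, 55.7]
tcp_rot: [-3.141, 0.0, 0.314]
contact_force: [-1.7, 0.8, 3.4]
opening: -0.003
grasp_force: 1.8
```

Request:
play_rows(steps=[{"delta_pos": [0, 0, 0.05], "yaw": 0, "jaw": 0}, {"delta_pos": [0, 0, 0.1], "yaw": 0, "jaw": 0}, {"delta_pos": [0, 0, 0.13], "yaw": 0, "jaw": 0}, {"delta_pos": [0, 0, 0.16], "yaw": 0, "jaw": 0}, {"delta_pos": [0, 0, 0.18], "yaw": 0, "jaw": 0}, {"delta_pos": [0, 0, 0.2], "yaw": 0, "jaw": 0}, {"delta_pos": [0, 0, 0.2], "yaw": 0, "jaw": 0}, {"delta_pos": [0, 0, 0.2], "yaw": 0, "jaw": 0}])

```text
clock: 12.1
eef_pos: [469.2, -260.7, 54.0]
tcp_rot: [-3.141, 0.0, 0.314]
contact_force: [-5.1, 1.6, 7.5]
opening: -0.003
grasp_force: 3.9
```

Request:
play_rows(steps=[{"delta_pos": [0, 0, 0.02], "yaw": 0, "jaw": 0}, {"delta_pos": [0, 0, 0.04], "yaw": 0, "jaw": 0}, {"delta_pos": [0, 0, 0.06], "yaw": 0, "jaw": 0}, {"delta_pos": [0, 0, 0.06], "yaw": 0, "jaw": 0}, {"delta_pos": [0, 0, 0.06], "yaw": 0, "jaw": 0}, {"delta_pos": [0, 0, 0.06], "yaw": 0, "jaw": 0}, {"delta_pos": [0, 0, 0.06], "yaw": 0, "jaw": 0}, {"delta_pos": [0, 0, 0.06], "yaw": 0, "jaw": 0}])

```text
clock: 12.9
eef_pos: [469.2, -260.7, 53.8]
tcp_rot: [-3.141, 0.0, 0.314]
contact_force: [-5.7, 2.7, 12.7]
opening: -0.0
grasp_force: 6.7
```

The bar key is on its stop (53.8 mm, 12.7 N). Lifting straight up to withdraw.

Request:
play_rows(steps=[{"delta_pos": [0, 0, -0.3], "yaw": 0, "jaw": 0}, {"delta_pos": [0, 0, -0.8], "yaw": 0, "jaw": 0}, {"delta_pos": [0, 0, -2], "yaw": 0, "jaw": 0}, {"delta_pos": [0, 0, -5], "yaw": 0, "jaw": 0}, {"delta_pos": [0, 0, -9], "yaw": 0, "jaw": 0}, {"delta_pos": [0, 0, -13], "yaw": 0, "jaw": 0}, {"delta_pos": [0, 0, -16], "yaw": 0, "jaw": 0}, {"delta_pos": [0, 0, -18], "yaw": 0, "jaw": 0}])

```text
clock: 13.7
eef_pos: [470.7, -261.5, 236.9]
tcp_rot: [3.138, -0.003, 0.314]
contact_force: [1.0, 0.4, 0.1]
opening: 0.002
grasp_force: 0.0
```

Request:
play_rows(steps=[{"delta_pos": [-3, 3, 0], "yaw": 0, "jaw": 0}, {"delta_pos": [-6, 6, 0], "yaw": 0, "jaw": 0}, {"delta_pos": [-9, 9, 0], "yaw": 0, "jaw": 0}, {"delta_pos": [-12, 12, 0], "yaw": 0, "jaw": 0}, {"delta_pos": [-15, 15, 0], "yaw": 0, "jaw": 0}, {"delta_pos": [-17, 17, 0], "yaw": 0, "jaw": 0}, {"delta_pos": [-18, 18, 0], "yaw": 0, "jaw": 0}, {"delta_pos": [-18, 18, 0], "yaw": 0, "jaw": 0}])

```text
clock: 14.5
eef_pos: [353.3, -488.8, 233.6]
tcp_rot: [3.141, -0.0, 0.312]
contact_force: [1.1, 1.9, -0.1]
opening: 0.002
grasp_force: 0.0
```

```bash
python3 - <<'E'
from h import *
im,d=vision.grab_frame("top")
for n,c in dict(r1=(236,253),r2=(267,251),r3=(207,255),r4=(178,257),rnd=(490,247),bar=(462,255),sq=(435,264)).items():
    a=d[c[1]-2:c[1]+3,c[0]-2:c[0]+3]; print(n,w("top",c,np.median(a)).round(1))
E
```

```text
r1 [482.3 206.5  67.6]
r2 [485.3 142.1  67.9]
r3 [479.3 266.7  67.6]
r4 [476.2 326.6  68.3]
rnd [ 485.4 -319.3   60.3]
bar [ 470.1 -260.5   60.1]
sq [ 452.8 -203.9   59.9]
```

```bash
python3 -c "
from rig import r
print(r.sign_off())"
```

```text
the job is handed in; nothing more can be done
None
```

I pressed the proud relay fully home (its top is now level with the other three at about 68 mm), then pressed the bar key to its stop; it has come back up to 60 mm, the arm is withdrawn, and the job is handed in at about 14.6 s.

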